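# Find the short-packed carton by feel

### The arm

A 7-joint arm with a two-finger parallel gripper is mounted at the origin on a cart in front of the work surface, level with it; the furniture and walls round the work are solid. World frame = base frame: x ahead of the robot, y to its left, z up, the work surface at z = 0. Lengths are in m, angles in rad, forces in N, time in s.
With the tool pointing down it reaches from about 0.4 to 0.875 m from the base axis. Payload 19.3 kg.
Tool frame: the origin (TCP) lies between the finger pads; the fingertips stand 17 mm ahead of it and the grasp point (between the pads) lies 2 mm behind it (bot.tips_ahead is the z of the fingertips in the tool frame, in m); z points along the fingers, y is the direction in which the jaws open and shut (so a half turn about z gives the same grasp; the last joint's range is limited). The gripper opens to 85 mm and grips with 20 to 120 N. Pads are 22 mm wide; open, the fingers measure 114 mm over their backs; the gripper's body (76 mm by 85 mm) begins 54 mm behind the grasp point. The pads swing forward as they close: fully open they stand 13 mm farther back than shut.
Start: joints at [1.089, 0.521, -0.036, 1.599, 0.021, 1.021, -0.113], TCP at [0.25, -0.573, 0.248] pointing down, gripper open.
Joint ranges: [-2.91, 2.91], [-0.3, 2.13], [-1.5, 1.42], [0.17, 2.43], [-1.26, 4.41], [0.16, 1.93], [-2.52, 2.52]. Speed limits (rad/s): [1.89, 1.89, 2.39, 2.39, 3.01, 3.01, 3.01].

### API

Orientations are given as [roll, pitch, yaw] about the fixed x, y, z axes, in that order (R = Rz(yaw) Ry(pitch) Rx(roll)).
In Python, from workcell import telemetry, cams, job, bot gives the robot as it stands.
- The arm moves only by the tool arm_command, never from a script. Its argument "deltas" is a list of rows, each a list of 7 numbers: the opening, from -1 (shut) to 1 (fully open), so that 0 is half open, then the shift along the tool's x, y, z normalised to -1 to 1, where 1 is 150 mm, then the turn, a rotation vector about the tool's x, y, z normalised to -1 to 1, where 1 is 45 degrees. In form: [[hand, tx, ty, tz, rx, ry, rz], ...]. A call has 1 to 8 rows; each row is the pose to reach, as a shift and turn from the pose commanded when the call began, along the tool's axes at that moment; what a row does not reach only later rows make up. A row lasts 1/8 s, in which the tool goes at most 62.5 mm and 10.7 degrees, less where a joint would pass 70% of its speed; a pose out of reach is approached as far as the arm can. A call with a number of a shift or a turn outside -1 to 1 is refused whole. A call with a gripper value outside its range is refused whole. The fingers move at their own pace and stop on an object; "newtons" is the grip in N (left out, the last holds). Time passes only in rows, so rows that repeat a pose let the fingers close. It gives the time, the measured TCP pose, the force and the opening at its end, in the units of the state.
- telemetry.observe(): the state, without advancing time (a new reading comes with each control period).
- cams.grab_frame(name): name is "scene" or "top"; returns the picture (480x640x3 uint8, blue, green, red); there is no depth.
- cams.get_calibration(name): a dict with "fx", "fy", "cx", "cy" (pixels), "R" (3x3) and "t" (3): a world point X has camera coordinates R X + t. Camera axes: x right, y down, z forward; pixel columns grow to the right and rows downward; lengths in m; the calibration is good to about 2 mm. A picture is of the moment at which its call begins. get_calibration takes no time and is no camera call.
- job.job_done(): hands the job in, once; it reports no verdict.
The state is a dict: "clock": time; "qpos": joint angles; "qd": joint speeds; "joint_efforts": joint torques, N m; "position": TCP position; "tool_rot": TCP orientation; "force": force on the tool from outside, world axes, zero at the start; "moment": the same for the moment, N m; "grip_width": finger opening in m.
Only numpy, scipy, OpenCV 4.12 (cv2) and the standard library are available. Lean on these libraries where they do the work, as an engineer would, in place of code of your own. Each camera call takes 0.05 s, during which the arm holds its last target.

### The job

One of the two closed vial cartons standing loose on the table was packed short, and they look alike: lift the left one about 10 cm and hold it there for a moment to feel its weight, set it down, then do the same with the right one. Then lay the heavier, full carton in the green tray and the lighter one in the yellow tray, each flat and lengthwise along the tray's longer side. They hold glass, so keep them level and set them down without dropping them, and leave the other things on the table where they are.

Things in the scene. Friction and masses are not known exactly. Their poses are not given: they have to be found in the camera images.
- left_carton: closed white carton with blue print, 50 (x) x 106 (y) x 43 (z) mm; origin at the centre of its underside, y along its length; grip it from above across the 50 mm, at mid-length over its filling. Starts on the robot's left (greater y). Looks like the right one. Full it weighs 0.45 to 0.58 kg, short 0.19 to 0.23 kg; either may be the full one
- right_carton: closed white carton with blue print, 50 (x) x 106 (y) x 43 (z) mm; origin at the centre of its underside, y along its length; grip it from above across the 50 mm, at mid-length over its filling. Starts on the robot's right (smaller y). Same two possible weights; exactly one of the two cartons is full
- green_tray: shallow open tray, 160 (x) x 140 (y) mm outside, 22 mm high (rolled rim to 25 mm), walls 4 mm, floor 4 mm thick, so 152 x 132 mm inside; fixed to the table. Origin at the centre of its underside, x along its longer side. Either tray may be the one on the left (behind the stapler) or the one near the robot on the right, beside the cardboard box. Green: for the full, heavier carton.
- yellow_tray: shallow open tray, 160 (x) x 140 (y) mm outside, 22 mm high (rolled rim to 25 mm), walls 4 mm, floor 4 mm thick, so 152 x 132 mm inside; fixed to the table. Origin at the centre of its underside, x along its longer side. Either tray may be the one on the left (behind the stapler) or the one near the robot on the right, beside the cardboard box. Yellow: for the short, lighter carton.
- marker: bystander: felt marker with a red cap, 18 x 136 x 17 mm, lying behind the cartons; origin at the centre of its underside, y along it
- blue_stapler: bystander: blue stapler, 36 x 133 x 45 mm, at the left near the robot; origin at the centre of its underside, y along it
- blue_tape: bystander: roll of blue tape lying flat, 74 mm across, 24 mm high, at the back right; origin at the centre of its underside
- measure: bystander: yellow pocket tape measure, 40 x 67 x 61 mm, standing at the back left; origin at the centre of its underside

How it is judged:
By the outcome, as a careful person would: the job done as asked, in the order asked, and still so for the second after the job is handed in, with the robot touching nothing.
It also fails if it takes over 72 s, if anything falls off the work surface, if the arm or the gripper's body presses on something with over 40 N, if the wrist force passes 120 N, or if a joint passes its speed limit or range.

## Working session

There is one attempt and no reset: what is moved stays moved. The work goes in short steps, Python scripts to look and compute and a tool call to move; the robot and the scene stay as the last step left them, time stands still between calls to the robot, and variables do not carry over. Pictures are saved under pics/ and viewed, and the job is handed in when it is done.

Besides the shell and the picture viewer there is one more tool, called by a JSON object that holds its "method" and its "body", one argument or row to a line. arm_command: Moves the arm, as the interface text tells. Its arguments: {"type":"object","properties":{"deltas":{"type":"array","items":{"type":"array","items":{"type":"number"}}},"newtons":{"type":"number"}},"required":["deltas"]}

```bash
mkdir -p pics; ls; python3 - <<'E'
from workcell import telemetry, cams, job, bot
import cv2
print(telemetry.observe())
print(bot.tips_ahead)
for n in("scene","top"):
    cv2.imwrite(f"pics/{n}0.png",cams.grab_frame(n)); print(n,cams.get_calibration(n))
E
```

```text
pics
{'clock': 0.0, 'qpos': array([ 1.08879651,  0.52201344, -0.03632616,  1.60001861,  0.0211352 ,
        1.02111604, -0.11285218]), 'qd': array([-0.00154248, -0.00066152, -0.00090922, -0.00162984, -0.00068202,
        0.0003975 ,  0.0008469 ]), 'joint_efforts': array([ 1.26919433e-03, -9.27124071e+01,  1.98055364e+00, -3.69942033e+01,
        1.78365433e-02,  8.10212310e-03, -8.65830953e-05]), 'position': array([ 0.25000951, -0.57245356,  0.24772228]), 'tool_rot': array([-3.14041914e+00,  3.06655655e-05,  4.11702909e-01]), 'force': array([ 0.8410878 , -1.57899118,  0.29477363]), 'moment': array([-0.03826568,  0.00890971, -0.00788375]), 'grip_width': 0.08507133103147431}
0.017
scene {'fx': 467.36044622641634, 'fy': 467.36044622641634, 'cx': 315.6268602645667, 'cy': 242.44796560832296, 'R': array([[-0.58852219, -0.80847855, -0.00201724],
       [-0.44161888,  0.32355911, -0.83682869],
       [ 0.67721074, -0.49160141, -0.54746111]]), 't': array([0.35631885, 0.2551159 , 0.70167521])}
top {'fx': 590.4972970667031, 'fy': 590.4972970667031, 'cx': 325.96936411545636, 'cy': 241.33815460042007, 'R': array([[-0.04186317, -0.99910701, -0.005715  ],
       [-0.97322664,  0.04207131, -0.22596439],
       [ 0.22600305, -0.00389759, -0.9741188 ]]), 't': array([0.06108152, 0.53371556, 1.241906  ])}
```

View pics/top0.png

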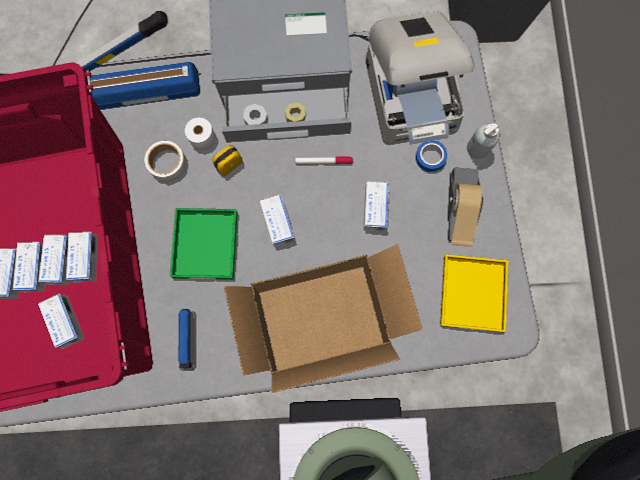

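View pics/scene0.png

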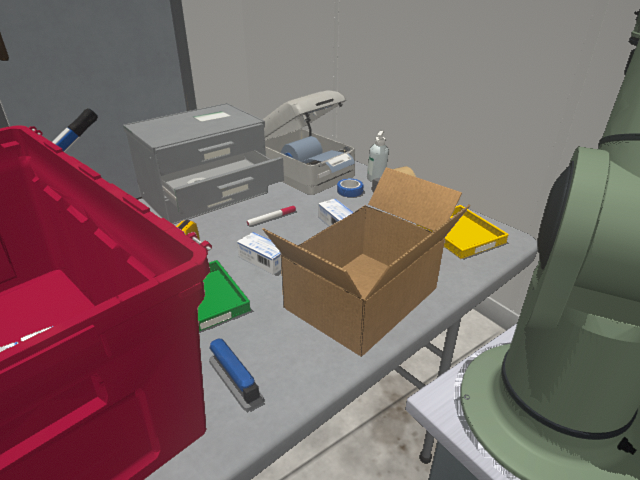

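The top view shows the left carton near px (278,220), the right one near (377,205), the green tray on the left (205,244) and the yellow tray on the right (475,294). The open box at (325,320), the red bin on the left and the tape dispenser at (465,208) are tall obstacles. In the scene view both cartons are partly hidden by the box. Next I measure.

```bash
cat > h.py <<'E'
import numpy as np, cv2
from workcell import telemetry, cams, job, bot
def ray(n,u,v,z):
    c=cams.get_calibration(n);R=c["R"];t=c["t"]
    o=-R.T@t; d=R.T@np.array([(u-c["cx"])/c["fx"],(v-c["cy"])/c["fy"],1]); return o+d*(z-o[2])/d[2]
def tri(a,b):
    A=[];B=[]
    for n,(u,v) in(("top",a),("scene",b)):
        c=cams.get_calibration(n);P=np.c_[c["R"],c["t"]]
        x=(u-c["cx"])/c["fx"];y=(v-c["cy"])/c["fy"]
        for r in(P[0]-x*P[2],P[1]-y*P[2]):A.append(r[:3]);B.append(-r[3])
    return np.linalg.lstsq(np.array(A),np.array(B),rcond=None)[0]
def proj(n,X):
    c=cams.get_calibration(n);p=c["R"]@np.array(X)+c["t"];return np.array([c["fx"]*p[0]/p[2]+c["cx"],c["fy"]*p[1]/p[2]+c["cy"]])
def rect(n,mask,z,minA=60):
    cs,_=cv2.findContours(mask.astype(np.uint8),cv2.RETR_EXTERNAL,cv2.CHAIN_APPROX_NONE)
    out=[]
    for c in cs:
        if cv2.contourArea(c)<minA: continue
        w=np.array([ray(n,*p[0],z)[:2] for p in c])
        (cx,cy),(a,b),th=cv2.minAreaRect((w*1000).astype(np.float32))
        if a<b: th+=90;a,b=b,a
        out.append((round(cx),round(cy),round(a),round(b),round((th+90)%180-90,1),c[:,0].mean(0).round()))
    return out  # mm; th=angle of long axis from x, deg
E
python3 - <<'E'
from h import *
im=cv2.imread("pics/top0.png");hsv=cv2.cvtColor(im,cv2.COLOR_BGR2HSV)
H,S,V=[hsv[...,i].astype(int) for i in range(3)]
print("green",rect("top",(abs(H-62)<15)&(S>120),.024,500))
print("yellow",rect("top",(abs(H-26)<6)&(S>180)&(V>150),.024,500))
g=np.zeros(H.shape,bool)
for (u0,u1,v0,v1) in((255,302,190,252),(355,398,172,237)):
    m=g.copy(); s=np.s_[v0:v1,u0:u1]; m[s]=((V[s]>205)|((S[s]>60)))
    m=cv2.morphologyEx(m.astype(np.uint8),cv2.MORPH_CLOSE,np.ones((5,5)))
    print(rect("top",m,.043))
r=g.copy();r[150:172,285:360]=((S>100)|(V>200))[150:172,285:360];print("marker",rect("top",r,.012))
print("box corners", [(a,b,tri(a,b).round(3)) for a,b in(((273,374),(364,313)),((258,284),(287,254)))])
im2=cv2.resize(im[170:260,240:410],None,fx=4.5,fy=4.5,interpolation=cv2.INTER_NEAREST);cv2.imwrite("pics/z1.png",im2)
s=cv2.imread("pics/scene0.png");cv2.imwrite("pics/z2.png",cv2.resize(s[140:380,200:520],None,fx=2.5,fy=2.5))
E
```

```text
green [(554, 316, 162, 142, -3.6, array([204., 243.]))]
yellow [(414, -287, 161, 141, -8.3, array([475., 293.]))]
[(598, 148, 105, 50, 15.2, array([276., 218.]))]
[(622, -80, 107, 50, -5.5, array([376., 204.]))]
marker [(746, 36, 135, 18, 87.5, array([325., 160.]))]
box corners [((273, 374), (364, 313), array([0.255, 0.159, 0.097])), ((258, 284), (287, 254), array([0.438, 0.184, 0.119]))]
```

View pics/z1.png

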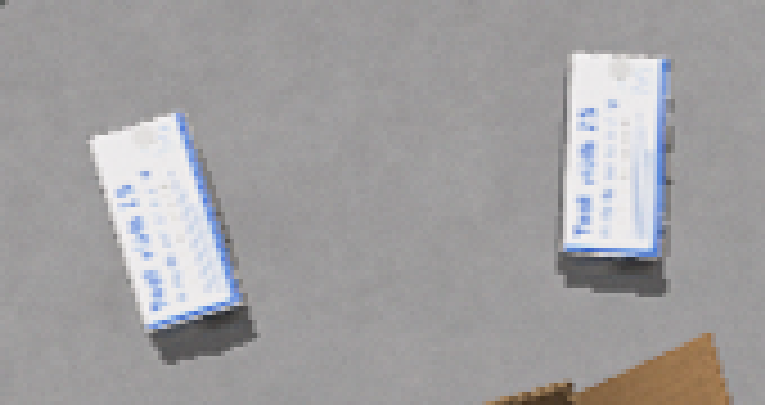

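View pics/z2.png

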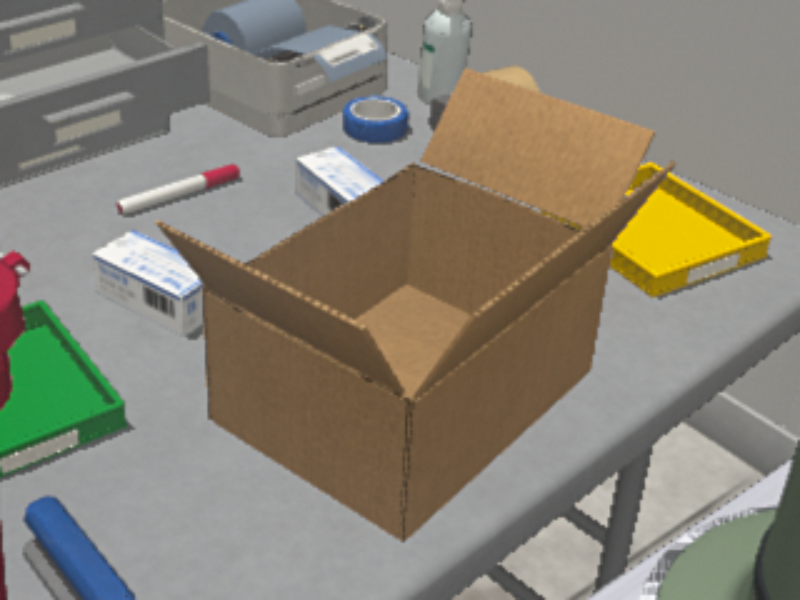

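```bash
cat >> h.py <<'E'
def plan(x,y,z,yawdeg=None):
    s=telemetry.observe();p=s["position"];ps=s["tool_rot"][2]
    d=np.array([x,y,z])-p
    c,q=np.cos(ps),np.sin(ps)
    t=np.array([c*d[0]+q*d[1], q*d[0]-c*d[1], -d[2]])/.15
    r=0 if yawdeg is None else (np.degrees(ps)-yawdeg)/45
    print("t",s["clock"],"pos",p.round(4),"rpy",np.degrees(s["tool_rot"]).round(2),"F",s["force"].round(2),"w",round(s["grip_width"],4),"q",s["qpos"].round(2))
    print("delta n",t.round(3),"rz",round(r,3))
E
python3 - <<'E'
from h import *
for n,a,b in(("Rflap far",(398,246),(385,168)),("Rflap near",(421,326),(461,193)),("Lflap",(226,288),(264,230)),("bin corner",(80,64),(14,127)),("bottle",(492,125),(380,132)),("disp top",(467,172),(404,168))):
    print(n,tri(a,b).round(3))
for (x,y,th) in((.598,.148,15.2),(.622,-.080,-5.5)):
    a=np.radians(th);u=np.array([np.cos(a),np.sin(a)]);v=np.array([-u[1],u[0]])
    print([(proj("scene",[*(np.array([x,y])+i*u*.053+j*v*.025),z])-[200,140]).__mul__(2.5).round() for i in(-1,1) for j in (-1,1) for z in(.043,)])
print("bin inner edge",[ray("top",u,v,.25).round(3) for u,v in((85,70),(150,360),(130,200))])
plan(.38,-.46,.3,15.2)
E
```

```text
Rflap far [ 0.492 -0.101  0.192]
Rflap near [ 0.329 -0.138  0.191]
Lflap [0.42  0.237 0.199]
bin corner [0.852 0.504 0.304]
bottle [ 0.758 -0.331  0.144]
disp top [ 0.653 -0.295  0.088]
[array([221., 268.]), array([181., 294.]), array([133., 227.]), array([ 92., 251.])]
[array([398., 189.]), array([354., 203.]), array([338., 145.]), array([295., 157.])]
bin inner edge [array([0.868, 0.51 , 0.25 ]), array([0.287, 0.364, 0.25 ]), array([0.589, 0.41 , 0.25 ])]
t 0.1 pos [ 0.25   -0.5725  0.2478] rpy [-1.7994e+02  1.0000e-02  2.3600e+01] F [-0.03 -0.56 -0.24] w 0.0857 q [ 1.09  0.52 -0.04  1.6   0.02  1.02 -0.11]
delta n [ 1.094 -0.34  -0.348] rz 0.187
```

The predicted carton corners fall on the ones seen in the scene view, within about 5 px of the 2.5x zoom. The flap tops are at z ≈ 0.20, so I'll travel at about 0.30.

{"method": "arm_command", "body": {
  "deltas": [
    [1,0.3,-0.1,-0.12,0,0,0.06],
    [1,0.65,-0.2,-0.25,0,0,0.12],
    [1,1,-0.3,-0.35,0,0,0.19],
    [1,1,-0.3,-0.35,0,0,0.19]
  ]
}}

```text
clock: 0.6
position: [0.3735, -0.4686, 0.3017]
tool_rot: [3.141, -0.002, 0.268]
force: [-0.7, -0.6, -0.2]
grip_width: 0.0854
```

```bash
python3 -c "
from h import *
plan(.50,-.31,.3,15.2)"
```

```text
t 0.6 pos [ 0.3735 -0.4686  0.3017] rpy [ 1.7997e+02 -1.3000e-01  1.5370e+01] F [-0.69 -0.61 -0.19] w 0.0854 q [ 0.82  0.43 -0.03  1.61  0.01  1.1  -0.52]
delta n [ 1.093 -0.796  0.011] rz 0.004
```

{"method": "arm_command", "body": {
  "deltas": [
    [1,0.35,-0.25,0,0,0,0],
    [1,0.7,-0.55,0,0,0,0],
    [1,1,-0.8,0,0,0,0]
  ]
}}

```text
clock: 0.98
position: [0.4809, -0.3195, 0.3004]
tool_rot: [-3.141, 0.001, 0.262]
force: [1.2, 0.0, 0.0]
grip_width: 0.0854
```

{"method": "arm_command", "body": {
  "deltas": [
    [1,0.25,-0.3,0,0,0,0],
    [1,0.55,-0.65,0,0,0,0],
    [1,0.8,-0.95,0,0,0,0]
  ]
}}

```text
clock: 1.35
position: [0.5586, -0.1532, 0.3005]
tool_rot: [3.142, 0.001, 0.262]
force: [0.3, -0.1, -0.4]
grip_width: 0.0855
```

{"method": "arm_command", "body": {
  "deltas": [
    [1,0.15,-0.3,0,0,0,0],
    [1,0.35,-0.65,0,0,0,0],
    [1,0.5,-0.95,0,0,0,0],
    [1,0.5,-0.95,0,0,0,0]
  ]
}}

```text
clock: 1.85
position: [0.5939, 0.0065, 0.3002]
tool_rot: [-3.14, 0.0, 0.268]
force: [-0.4, -0.6, -0.6]
grip_width: 0.0856
```

```bash
python3 -c "
from h import *
plan(.598,.148,.2,15.2)"
```

```text
t 1.85 pos [0.5939 0.0065 0.3002] rpy [-1.7991e+02  3.0000e-02  1.5360e+01] F [-0.44 -0.61 -0.65] w 0.0856 q [ 0.03  0.43 -0.19  1.62  0.09  1.11 -1.49]
delta n [ 0.276 -0.902  0.668] rz 0.003
```

Without a half turn the last joint would end near its limit over the green tray, so I make the half turn now.

{"method": "arm_command", "body": {
  "deltas": [
    [1,0.05,-0.2,0.1,0,0,-0.22],
    [1,0.1,-0.4,0.2,0,0,-0.44],
    [1,0.2,-0.6,0.3,0,0,-0.66],
    [1,0.25,-0.8,0.4,0,0,-0.88],
    [1,0.28,-0.9,0.4,0,0,-1]
  ]
}}

```text
clock: 2.48
position: [0.5988, 0.144, 0.2392]
tool_rot: [-3.14, 0.002, 1.053]
force: [-1.3, -0.9, 0.4]
grip_width: 0.0852
```

{"method": "arm_command", "body": {
  "deltas": [
    [1,0,0,0,0,0,-0.23],
    [1,0,0,0,0,0,-0.46],
    [1,0,0,0,0,0,-0.69],
    [1,0,0,0,0,0,-0.9],
    [1,0,0,0,0,0,-1]
  ]
}}

```text
clock: 3.1
position: [0.5995, 0.1422, 0.2403]
tool_rot: [-3.141, 0.0, 1.836]
force: [-0.2, -0.7, -0.4]
grip_width: 0.0854
```

{"method": "arm_command", "body": {
  "deltas": [
    [1,0,0,0,0,0,-0.23],
    [1,0,0,0,0,0,-0.46],
    [1,0,0,0,0,0,-0.69],
    [1,0,0,0,0,0,-0.9],
    [1,0,0,0,0,0,-1]
  ]
}}

```text
clock: 3.72
position: [0.5995, 0.1422, 0.2402]
tool_rot: [-3.141, -0.0, 2.621]
force: [0.1, 0.0, -0.2]
grip_width: 0.0857
```

{"method": "arm_command", "body": {
  "deltas": [
    [1,0,0,0,0,0,-0.23],
    [1,0,0,0,0,0,-0.46],
    [1,0,0,0,0,0,-0.69],
    [1,0,0,0,0,0,-0.9],
    [1,0,0,0,0,0,-1],
    [1,0,0,0,0,0,-1]
  ]
}}

```text
clock: 4.47
position: [0.5995, 0.1425, 0.2402]
tool_rot: [-3.141, -0.001, -2.881]
force: [1.0, 0.6, 0.1]
grip_width: 0.0855
```

```bash
python3 -c "
from h import *
plan(.598,.148,.12,-164.8)"
```

```text
t 4.475 pos [0.5995 0.1425 0.2402] rpy [-1.7999e+02 -5.0000e-02 -1.6506e+02] F [1.01 0.62 0.09] w 0.0855 q [ 0.26  0.67 -0.93  1.6   0.57  1.17  1.03]
delta n [0.    0.038 0.801] rz -0.006
```

{"method": "arm_command", "body": {
  "deltas": [
    [1,0,0.04,0.3,0,0,0],
    [1,0,0.04,0.6,0,0,0],
    [1,0,0.04,0.8,0,0,0],
    [1,0,0.04,0.8,0,0,0]
  ]
}}

```text
clock: 4.97
position: [0.5968, 0.1489, 0.119]
tool_rot: [-3.141, -0.004, -2.881]
force: [0.5, -0.1, 0.4]
grip_width: 0.0852
```

```bash
python3 -c "
from h import *
plan(.598,.148,.022,-164.8)
cv2.imwrite('pics/a.png',cams.grab_frame('top')[150:330,180:420].repeat(3,0).repeat(3,1))"
```

```text
t 4.975 pos [0.5968 0.1489 0.119 ] rpy [-179.99   -0.2  -165.06] F [ 0.5  -0.05  0.37] w 0.0852 q [ 0.2   0.81 -0.84  1.7   0.71  0.97  0.92]
delta n [-0.006 -0.008  0.647] rz -0.006
```

View pics/a.png

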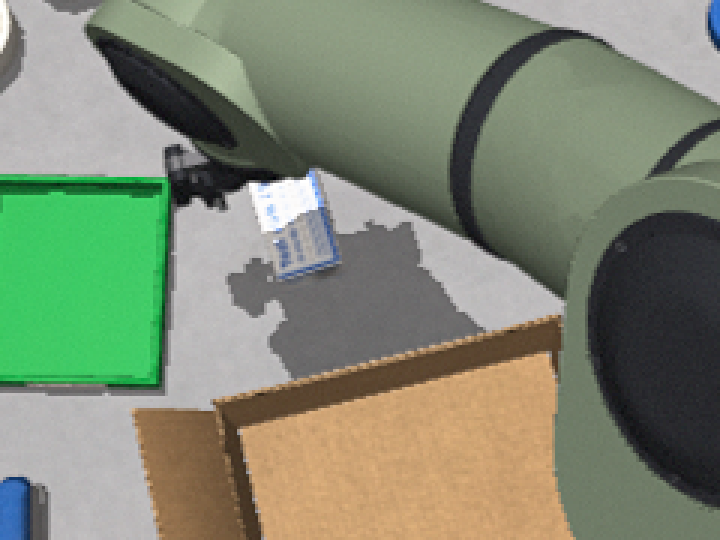

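```bash
python3 -c "
from h import *
cv2.imwrite('pics/b.png',cams.grab_frame('scene'))"
```

```text
(no output)
```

View pics/b.png

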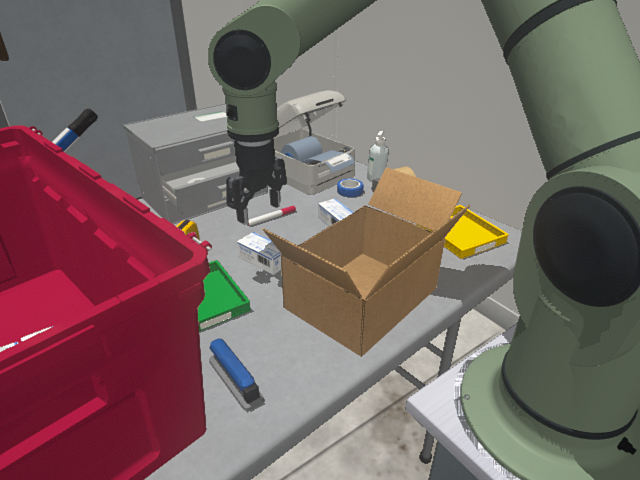

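The scene view shows the elbow well above the box and the gripper over the left carton (px 260,250). Now I descend and grip.

{"method": "arm_command", "body": {
  "deltas": [
    [1,0,0,0.2,0,0,0],
    [1,0,0,0.4,0,0,0],
    [1,0,0,0.55,0,0,0],
    [1,0,0,0.64,0,0,0],
    [1,0,0,0.64,0,0,0]
  ]
}}

```text
clock: 5.7
position: [0.5977, 0.15, 0.0247]
tool_rot: [3.141, -0.0, -2.879]
force: [-0.5, 0.4, 0.8]
grip_width: 0.0852
```

{"method": "arm_command", "body": {
  "deltas": [
    [0.4,0,0,0,0,0,0],
    [0.2,0,0,0,0,0,0],
    [0,0,0,0,0,0,0],
    [-0.4,0,0,0,0,0,0],
    [-0.4,0,0,0,0,0,0],
    [-0.4,0,0,0,0,0,0]
  ],
  "newtons": 40
}}

```text
clock: 6.45
position: [0.5982, 0.1499, 0.0257]
tool_rot: [-3.141, 0.001, -2.879]
force: [-2.3, -2.5, 6.5]
grip_width: 0.0496
```

```bash
python3 -c "
from h import *
plan(.598,.148,.122,-164.8)"
```

```text
t 6.45 pos [0.5982 0.1499 0.0257] rpy [-1.7999e+02  6.0000e-02 -1.6497e+02] F [-2.28 -2.45  6.49] w 0.0496 q [ 0.15  0.93 -0.75  1.73  0.83  0.84  0.84]
delta n [ 0.004 -0.012 -0.642] rz -0.004
```

{"method": "arm_command", "body": {
  "deltas": [
    [-0.4,0,0,-0.06,0,0,0],
    [-0.4,0,0,-0.16,0,0,0],
    [-0.4,0,0,-0.28,0,0,0],
    [-0.4,0,0,-0.42,0,0,0],
    [-0.4,0,0,-0.54,0,0,0],
    [-0.4,0,0,-0.63,0,0,0],
    [-0.4,0,0,-0.67,0,0,0],
    [-0.4,0,0,-0.67,0,0,0]
  ]
}}

```text
clock: 7.45
position: [0.5978, 0.1498, 0.1254]
tool_rot: [-3.142, 0.0, -2.879]
force: [-0.1, -0.2, -5.4]
grip_width: 0.0496
```

{"method": "arm_command", "body": {
  "deltas": [
    [-0.4,0,0,0,0,0,0],
    [-0.4,0,0,0,0,0,0],
    [-0.4,0,0,0,0,0,0],
    [-0.4,0,0,0,0,0,0]
  ]
}}

```text
clock: 7.95
position: [0.5977, 0.1499, 0.1252]
tool_rot: [3.142, -0.0, -2.879]
force: [0.5, 0.6, -4.8]
grip_width: 0.0493
```

{"method": "arm_command", "body": {
  "deltas": [
    [-0.4,0,0,0,0,0,0],
    [-0.4,0,0,0,0,0,0],
    [-0.4,0,0,0,0,0,0],
    [-0.4,0,0,0,0,0,0]
  ]
}}

```text
clock: 8.45
position: [0.5978, 0.1499, 0.1253]
tool_rot: [3.142, 0.0, -2.879]
force: [-1.0, -0.7, -4.6]
grip_width: 0.049
```

```bash
python3 -c "
from h import *
plan(.598,.148,.026,-164.8)
im=cams.grab_frame('scene');cv2.imwrite('pics/c.png',cv2.resize(im[100:300,180:400],None,fx=3,fy=3));plan(.598,.148,.026,-164.8)
print(telemetry.observe()['moment'])"
```

```text
t 8.45 pos [0.5978 0.1499 0.1253] rpy [ 180.      0.   -164.96] F [-0.95 -0.68 -4.64] w 0.049 q [ 0.2   0.8  -0.85  1.69  0.7   0.98  0.93]
delta n [ 0.002 -0.013  0.662] rz -0.004
t 8.5 pos [0.5978 0.1499 0.1253] rpy [-180.      0.   -164.96] F [-0.18  0.76 -4.76] w 0.0496 q [ 0.2   0.8  -0.85  1.69  0.7   0.98  0.93]
delta n [ 0.002 -0.013  0.662] rz -0.003
[-0.02632135  0.00997865  0.01104366]
```

View pics/c.png

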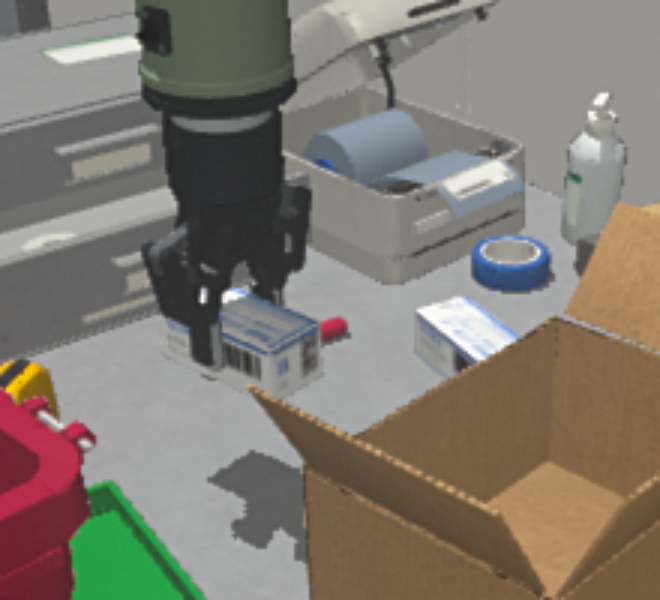

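The left carton reads about 4.8 N (0.49 kg), so it's the full one, and it hangs level. I set it down gently.

{"method": "arm_command", "body": {
  "deltas": [
    [-0.4,0,0,0.06,0,0,0],
    [-0.4,0,0,0.16,0,0,0],
    [-0.4,0,0,0.28,0,0,0],
    [-0.4,0,0,0.4,0,0,0],
    [-0.4,0,0,0.5,0,0,0],
    [-0.4,0,0,0.58,0,0,0],
    [-0.4,0,0,0.62,0,0,0],
    [-0.4,0,0,0.62,0,0,0]
  ]
}}

```text
clock: 9.5
position: [0.5977, 0.1499, 0.0321]
tool_rot: [3.142, -0.0, -2.879]
force: [0.2, -0.5, -4.5]
grip_width: 0.0499
```

{"method": "arm_command", "body": {
  "deltas": [
    [-0.4,0,0,0.01,0,0,0],
    [-0.4,0,0,0.02,0,0,0],
    [-0.4,0,0,0.03,0,0,0],
    [-0.4,0,0,0.035,0,0,0],
    [-0.4,0,0,0.035,0,0,0]
  ]
}}

```text
clock: 10.12
position: [0.5978, 0.1499, 0.027]
tool_rot: [3.142, -0.0, -2.879]
force: [-0.6, -0.6, -5.0]
grip_width: 0.0494
```

{"method": "arm_command", "body": {
  "deltas": [
    [-0.4,0,0,0.006,0,0,0],
    [-0.4,0,0,0.012,0,0,0],
    [-0.4,0,0,0.012,0,0,0]
  ]
}}

```text
clock: 10.5
position: [0.5978, 0.1499, 0.0257]
tool_rot: [-3.141, 0.0, -2.879]
force: [-4.3, -1.5, 6.0]
grip_width: 0.0493
```

{"method": "arm_command", "body": {
  "deltas": [
    [0.3,0,0,0,0,0,0],
    [0.6,0,0,0,0,0,0],
    [0.9,0,0,0,0,0,0],
    [0.9,0,0,0,0,0,0]
  ]
}}

```text
clock: 11.0
position: [0.5978, 0.1499, 0.0252]
tool_rot: [3.142, -0.0, -2.879]
force: [0.3, 0.3, -0.2]
grip_width: 0.0811
```

{"method": "arm_command", "body": {
  "deltas": [
    [0.9,0,0,-0.1,0,0,0],
    [0.9,0,0,-0.3,0,0,0],
    [0.9,0,0,-0.6,0,0,0],
    [0.9,0,0,-1,0,0,0]
  ]
}}

```text
clock: 11.5
position: [0.5971, 0.1498, 0.177]
tool_rot: [3.141, -0.001, -2.879]
force: [0.6, -0.1, 0.9]
grip_width: 0.0812
```

```bash
python3 -c "
from h import *
plan(.622,-.08,.14,174.5)"
```

```text
t 11.5 pos [0.5971 0.1498 0.177 ] rpy [ 1.7998e+02 -7.0000e-02 -1.6493e+02] F [ 0.62 -0.13  0.93] w 0.0812 q [ 0.23  0.74 -0.89  1.66  0.64  1.06  0.97]
delta n [ 0.238 -1.523  0.247] rz -7.543
```

{"method": "arm_command", "body": {
  "deltas": [
    [0.9,0.04,-0.25,0,0,0,0.15],
    [0.9,0.08,-0.5,0,0,0,0.3],
    [0.9,0.12,-0.75,0,0,0,0.45],
    [0.9,0.12,-0.75,0,0,0,0.45]
  ]
}}

```text
clock: 12.0
position: [0.6099, 0.0333, 0.1761]
tool_rot: [-3.14, 0.001, 3.045]
force: [-0.4, 0.9, -0.4]
grip_width: 0.081
```

```bash
python3 -c "
from h import *
plan(.622,-.08,.12,174.5)"
```

```text
t 12.0 pos [0.6099 0.0333 0.1761] rpy [-1.7992e+02  5.0000e-02  1.7448e+02] F [-0.37  0.89 -0.4 ] w 0.081 q [ 0.38  0.7  -0.81  1.68  0.58  1.02  0.84]
delta n [-0.153 -0.744  0.374] rz -0.001
```

{"method": "arm_command", "body": {
  "deltas": [
    [0.9,-0.05,-0.25,0.1,0,0,0],
    [0.9,-0.1,-0.5,0.2,0,0,0],
    [0.9,-0.15,-0.74,0.3,0,0,0],
    [0.9,-0.15,-0.74,0.37,0,0,0],
    [0.9,-0.15,-0.74,0.37,0,0,0]
  ]
}}

```text
clock: 12.62
position: [0.6217, -0.0746, 0.1198]
tool_rot: [3.141, -0.001, 3.052]
force: [-0.1, 1.2, 1.4]
grip_width: 0.0811
```

```bash
python3 -c "
from h import *
plan(.622,-.08,.024,174.5)
im=cams.grab_frame('top');cv2.imwrite('pics/d.png',cv2.resize(im[100:350,150:520],None,fx=2,fy=2))"
```

```text
t 12.625 pos [ 0.6217 -0.0746  0.1198] rpy [ 1.7994e+02 -4.0000e-02  1.7489e+02] F [-0.12  1.21  1.41] w 0.0811 q [ 0.51  0.79 -0.76  1.67  0.65  0.95  0.99]
delta n [-0.005 -0.036  0.639] rz 0.009
```

View pics/d.png

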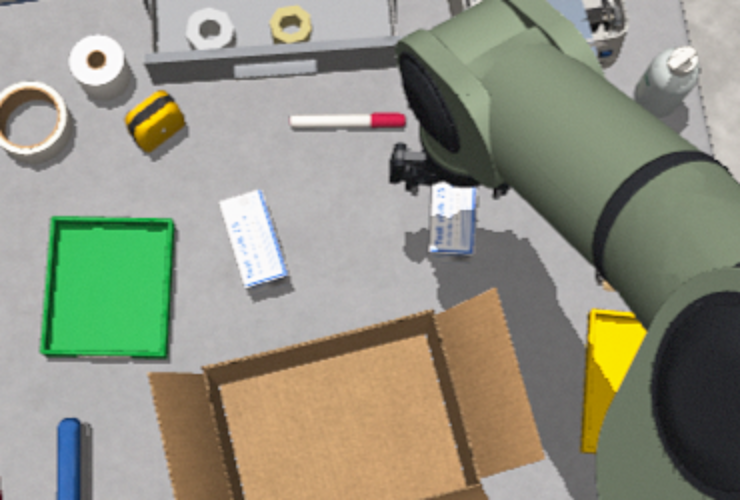

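The left carton is back standing (px 254,238 in the crop) and the gripper is over the right one. Descending.

{"method": "arm_command", "body": {
  "deltas": [
    [0.9,-0.01,-0.036,0.1,0,0,0.01],
    [0.9,-0.01,-0.036,0.3,0,0,0.01],
    [0.9,-0.01,-0.036,0.5,0,0,0.01],
    [0.9,-0.01,-0.036,0.63,0,0,0.01],
    [0.9,-0.01,-0.036,0.63,0,0,0.01]
  ]
}}

```text
clock: 13.3
position: [0.6223, -0.0811, 0.0241]
tool_rot: [3.141, -0.002, 3.043]
force: [-0.5, 0.6, 1.0]
grip_width: 0.0811
```

{"method": "arm_command", "body": {
  "deltas": [
    [0.4,0,0,0,0,0,0],
    [0.2,0,0,0,0,0,0],
    [0,0,0,0,0,0,0],
    [-0.4,0,0,0,0,0,0],
    [-0.4,0,0,0,0,0,0],
    [-0.4,0,0,0,0,0,0]
  ],
  "newtons": 35
}}

```text
clock: 14.05
position: [0.6236, -0.0811, 0.0265]
tool_rot: [3.141, 0.002, 3.043]
force: [-0.6, 2.0, 7.9]
grip_width: 0.0495
```

{"method": "arm_command", "body": {
  "deltas": [
    [-0.4,0,0,-0.06,0,0,0],
    [-0.4,0,0,-0.16,0,0,0],
    [-0.4,0,0,-0.28,0,0,0],
    [-0.4,0,0,-0.42,0,0,0],
    [-0.4,0,0,-0.54,0,0,0],
    [-0.4,0,0,-0.63,0,0,0],
    [-0.4,0,0,-0.67,0,0,0],
    [-0.4,0,0,-0.67,0,0,0]
  ]
}}

```text
clock: 15.05
position: [0.6229, -0.0816, 0.1258]
tool_rot: [-3.142, 0.0, 3.043]
force: [-0.4, -0.2, -2.9]
grip_width: 0.0495
```

{"method": "arm_command", "body": {
  "deltas": [
    [-0.4,0,0,0,0,0,0],
    [-0.4,0,0,0,0,0,0],
    [-0.4,0,0,0,0,0,0],
    [-0.4,0,0,0,0,0,0]
  ]
}}

```text
clock: 15.55
position: [0.6229, -0.0815, 0.1256]
tool_rot: [3.142, -0.0, 3.043]
force: [0.5, -0.5, -2.3]
grip_width: 0.0494
```

{"method": "arm_command", "body": {
  "deltas": [
    [-0.4,0,0,0,0,0,0],
    [-0.4,0,0,0,0,0,0],
    [-0.4,0,0,0,0,0,0],
    [-0.4,0,0,0,0,0,0]
  ]
}}

```text
clock: 16.05
position: [0.6229, -0.0815, 0.1258]
tool_rot: [3.142, 0.0, 3.043]
force: [-0.7, -0.1, -1.8]
grip_width: 0.0497
```

```bash
python3 -c "
from h import *
plan(.622,-.08,.026,174.5)
im=cams.grab_frame('scene');cv2.imwrite('pics/e.png',cv2.resize(im[60:260,220:440],None,fx=3,fy=3));plan(.622,-.08,.026,174.5)
print(telemetry.observe()['moment'])"
```

```text
t 16.05 pos [ 0.6229 -0.0815  0.1258] rpy [180.     0.   174.34] F [-0.7  -0.13 -1.76] w 0.0497 q [ 0.53  0.78 -0.77  1.66  0.64  0.96  1.  ]
delta n [0.007 0.01  0.665] rz -0.004
t 16.1 pos [ 0.6229 -0.0815  0.1258] rpy [180.     0.   174.34] F [ 0.57 -0.49 -1.42] w 0.0494 q [ 0.53  0.78 -0.77  1.66  0.64  0.96  1.  ]
delta n [0.007 0.009 0.665] rz -0.003
[ 0.0529834   0.03992727 -0.00831787]
```

View pics/e.png

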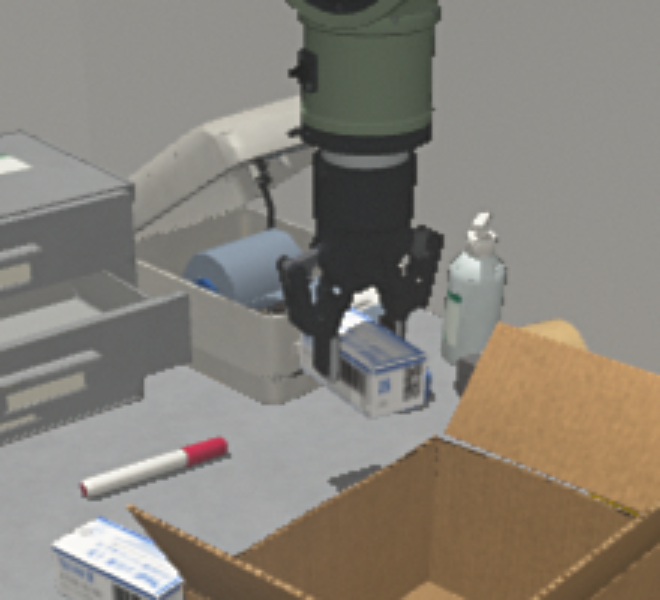

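The right carton weighs about 2 N (0.2 kg), so it's the short one. I set it down and then take the full carton to the green tray first.

{"method": "arm_command", "body": {
  "deltas": [
    [-0.4,0,0,0.06,0,0,0],
    [-0.4,0,0,0.16,0,0,0],
    [-0.4,0,0,0.28,0,0,0],
    [-0.4,0,0,0.4,0,0,0],
    [-0.4,0,0,0.5,0,0,0],
    [-0.4,0,0,0.58,0,0,0],
    [-0.4,0,0,0.62,0,0,0],
    [-0.4,0,0,0.63,0,0,0]
  ]
}}

```text
clock: 17.1
position: [0.6229, -0.0815, 0.0311]
tool_rot: [3.142, -0.0, 3.043]
force: [0.1, -0.0, -1.5]
grip_width: 0.0493
```

{"method": "arm_command", "body": {
  "deltas": [
    [-0.4,0,0,0.01,0,0,0],
    [-0.4,0,0,0.02,0,0,0],
    [-0.4,0,0,0.026,0,0,0],
    [-0.4,0,0,0.032,0,0,0],
    [-0.4,0,0,0.032,0,0,0]
  ]
}}

```text
clock: 17.73
position: [0.6229, -0.0815, 0.0266]
tool_rot: [-3.142, 0.0, 3.043]
force: [-1.2, -0.7, 0.8]
grip_width: 0.0493
```

Nearly down; one more small step, then release and lift off.

{"method": "arm_command", "body": {
  "deltas": [
    [-0.4,0,0,0.004,0,0,0],
    [-0.4,0,0,0.006,0,0,0]
  ]
}}

```text
clock: 17.98
position: [0.623, -0.0815, 0.0265]
tool_rot: [-3.141, 0.0, 3.043]
force: [-9.7, -1.1, 22.2]
grip_width: 0.0494
```

{"method": "arm_command", "body": {
  "deltas": [
    [0.3,0,0,0,0,0,0],
    [0.6,0,0,0,0,0,0],
    [0.9,0,0,0,0,0,0],
    [0.9,0,0,0,0,0,0]
  ]
}}

```text
clock: 18.48
position: [0.6229, -0.0815, 0.0255]
tool_rot: [3.141, -0.0, 3.043]
force: [0.3, -0.2, -0.8]
grip_width: 0.0809
```

{"method": "arm_command", "body": {
  "deltas": [
    [0.9,0,0,-0.1,0,0,0],
    [0.9,0,0,-0.3,0,0,0],
    [0.9,0,0,-0.6,0,0,0],
    [0.9,0,0,-1,0,0,0]
  ]
}}

```text
clock: 18.98
position: [0.6223, -0.0814, 0.1773]
tool_rot: [3.141, -0.001, 3.043]
force: [0.5, -1.4, 0.4]
grip_width: 0.0813
```

```bash
python3 -c "
from h import *
plan(.598,.149,.14,-164.9)"
```

```text
t 18.975 pos [ 0.6223 -0.0814  0.1773] rpy [ 1.7998e+02 -7.0000e-02  1.7437e+02] F [ 0.53 -1.45  0.39] w 0.0813 q [ 0.55  0.72 -0.8   1.63  0.58  1.05  1.04]
delta n [0.312 1.513 0.248] rz 7.539
```

{"method": "arm_command", "body": {
  "deltas": [
    [0.9,0.05,0.25,0,0,0,-0.15],
    [0.9,0.1,0.5,0,0,0,-0.3],
    [0.9,0.15,0.75,0,0,0,-0.46],
    [0.9,0.15,0.75,0,0,0,-0.46]
  ]
}}

```text
clock: 19.48
position: [0.6112, 0.0361, 0.1768]
tool_rot: [3.14, 0.001, -2.873]
force: [0.2, 0.0, 0.5]
grip_width: 0.0811
```

```bash
python3 -c "
from h import *
plan(.598,.149,.12,-164.9)"
```

```text
t 19.475 pos [0.6112 0.0361 0.1768] rpy [ 1.7993e+02  7.0000e-02 -1.6461e+02] F [0.18 0.04 0.54] w 0.0811 q [ 0.42  0.73 -0.89  1.67  0.64  1.06  1.16]
delta n [-0.115  0.749  0.379] rz 0.006
```

{"method": "arm_command", "body": {
  "deltas": [
    [0.9,-0.04,0.25,0.1,0,0,0],
    [0.9,-0.08,0.5,0.2,0,0,0],
    [0.9,-0.115,0.74,0.3,0,0,0],
    [0.9,-0.115,0.745,0.38,0,0,0],
    [0.9,-0.115,0.745,0.38,0,0,0],
    [0.9,-0.115,0.745,0.38,0,0,0]
  ]
}}

```text
clock: 20.23
position: [0.5998, 0.1438, 0.1192]
tool_rot: [-3.141, 0.001, -2.881]
force: [0.6, 0.0, 0.8]
grip_width: 0.081
```

```bash
python3 -c "
from h import *
plan(.598,.149,.0245,-164.9)"
```

```text
t 20.225 pos [0.5998 0.1438 0.1192] rpy [-1.7997e+02  3.0000e-02 -1.6507e+02] F [0.56 0.01 0.8 ] w 0.081 q [ 0.21  0.81 -0.84  1.7   0.71  0.97  0.93]
delta n [0.003 0.037 0.631] rz -0.004
```

{"method": "arm_command", "body": {
  "deltas": [
    [0.9,0,0.037,0.1,0,0,0],
    [0.9,0,0.037,0.3,0,0,0],
    [0.9,0,0.037,0.5,0,0,0],
    [0.9,0,0.037,0.62,0,0,0],
    [0.9,0,0.037,0.62,0,0,0]
  ]
}}

```text
clock: 20.85
position: [0.5972, 0.1503, 0.0245]
tool_rot: [3.141, -0.002, -2.879]
force: [-0.9, -0.4, 0.2]
grip_width: 0.081
```

{"method": "arm_command", "body": {
  "deltas": [
    [0.4,0,0,0,0,0,0],
    [0.2,0,0,0,0,0,0],
    [0,0,0,0,0,0,0],
    [-0.4,0,0,0,0,0,0],
    [-0.4,0,0,0,0,0,0],
    [-0.4,0,0,0,0,0,0]
  ],
  "newtons": 40
}}

```text
clock: 21.6
position: [0.5984, 0.1504, 0.0267]
tool_rot: [-3.141, 0.001, -2.879]
force: [-1.4, -1.6, 8.3]
grip_width: 0.0494
```

{"method": "arm_command", "body": {
  "deltas": [
    [-0.4,0,0,-0.06,0,0,0],
    [-0.4,0,0,-0.16,0,0,0],
    [-0.4,0,0,-0.3,0,0,0],
    [-0.4,0,0,-0.46,0,0,0],
    [-0.4,0,0,-0.6,0,0,0],
    [-0.4,0,0,-0.7,0,0,0],
    [-0.4,0,0,-0.75,0,0,0],
    [-0.4,0,0,-0.75,0,0,0]
  ]
}}

```text
clock: 22.6
position: [0.5979, 0.1503, 0.1382]
tool_rot: [-3.141, 0.0, -2.879]
force: [-0.1, 0.4, -4.4]
grip_width: 0.0495
```

```bash
python3 -c "
from h import *
plan(.554,.310,.13,176.4)"
```

```text
t 22.6 pos [0.5979 0.1503 0.1382] rpy [-1.7999e+02  1.0000e-02 -1.6497e+02] F [-0.09  0.4  -4.42] w 0.0495 q [ 0.21  0.78 -0.86  1.68  0.69  1.    0.94]
delta n [0.006 1.104 0.055] rz -7.586
```

{"method": "arm_command", "body": {
  "deltas": [
    [-0.4,0,0.1,0,0,0,0.07],
    [-0.4,0,0.25,0,0,0,0.17],
    [-0.4,0,0.4,0,0,0,0.27],
    [-0.4,0,0.52,0,0,0,0.36],
    [-0.4,0,0.6,0,0,0,0.41],
    [-0.4,0,0.6,0,0,0,0.41]
  ]
}}

```text
clock: 23.35
position: [0.5738, 0.2382, 0.1374]
tool_rot: [-3.141, -0.001, 3.084]
force: [-0.1, 0.5, -4.6]
grip_width: 0.0495
```

```bash
python3 -c "
from h import *
plan(.554,.310,.10,176.4)
im=cams.grab_frame('scene');cv2.imwrite('pics/f.png',im)"
```

```text
t 23.35 pos [0.5738 0.2382 0.1374] rpy [-1.7999e+02 -6.0000e-02  1.7671e+02] F [-0.11  0.53 -4.6 ] w 0.0495 q [ 0.02  0.76 -0.78  1.67  0.63  0.98  0.52]
delta n [0.159 0.47  0.249] rz 0.007
```

View pics/f.png

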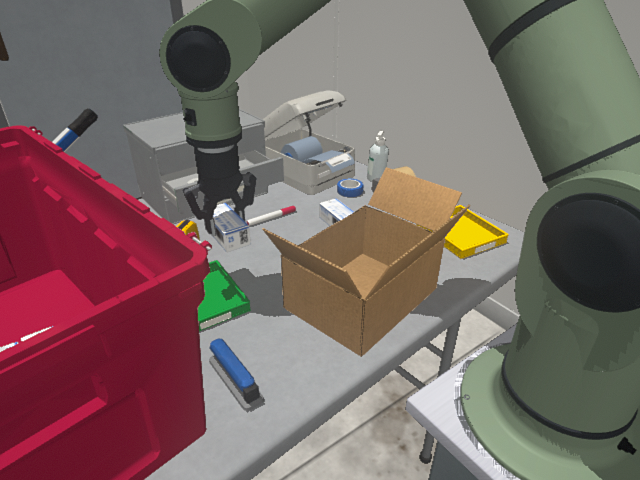

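The scene view shows the carton level at px (230,235) over the near edge of the green tray. The wrist housing has to stay clear of the bin rim, so I'll watch that while going down.

{"method": "arm_command", "body": {
  "deltas": [
    [-0.4,0.03,0.08,0,0,0,0],
    [-0.4,0.07,0.2,0,0,0,0],
    [-0.4,0.11,0.33,0,0,0,0],
    [-0.4,0.16,0.46,0.05,0,0,0],
    [-0.4,0.16,0.46,0.15,0,0,0],
    [-0.4,0.16,0.46,0.24,0,0,0],
    [-0.4,0.16,0.46,0.24,0,0,0]
  ]
}}

```text
clock: 24.28
position: [0.5543, 0.3069, 0.1007]
tool_rot: [-3.14, -0.002, 3.082]
force: [-1.0, -0.3, -4.9]
grip_width: 0.05
```

```bash
python3 -c "
from h import *
plan(.554,.308,.0307,176.4)
cv2.imwrite('pics/g.png',cams.grab_frame('top'))
cv2.imwrite('pics/g2.png',cams.grab_frame('scene'))"
```

```text
t 24.275 pos [0.5543 0.3069 0.1007] rpy [-1.7992e+02 -9.0000e-02  1.7657e+02] F [-0.99 -0.31 -4.91] w 0.05 q [-0.12  0.82 -0.75  1.66  0.67  0.94  0.38]
delta n [0.002 0.007 0.467] rz 0.004
```

View pics/g.png

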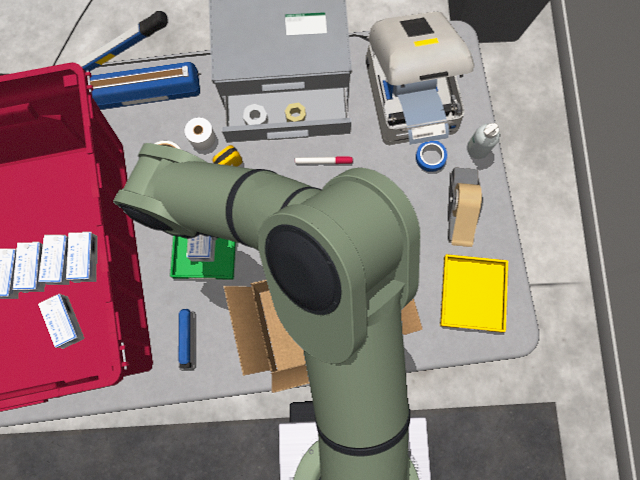

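View pics/g2.png

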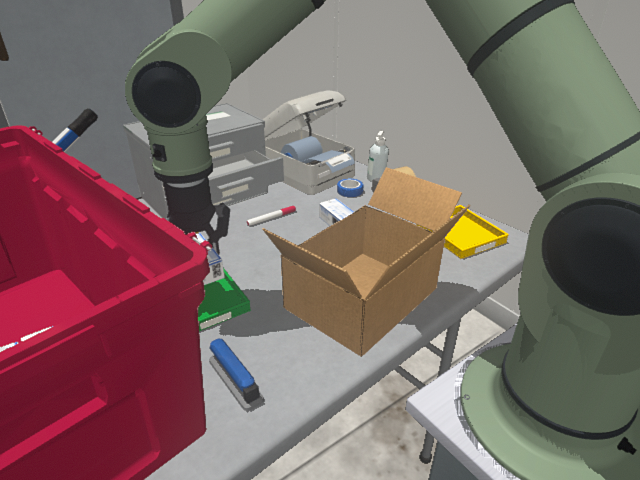

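```bash
python3 -c "
from h import *
print(tri((147,217),(166,92)).round(3), tri((117,203),(133,90)).round(3))
print([ray('top',*p,.304).round(3) for p in((112,150),(133,250),(150,365))])"
```

```text
[0.507 0.328 0.416] [0.529 0.37  0.422]
[array([0.67 , 0.429, 0.304]), array([0.479, 0.384, 0.304]), array([0.276, 0.348, 0.304])]
```

Wrist housing: outermost y ≈ 0.37 against a bin rim at about 0.39, so roughly 2 cm clear. Continuing down.

{"method": "arm_command", "body": {
  "deltas": [
    [-0.4,0,0.007,0.05,0,0,0],
    [-0.4,0,0.007,0.13,0,0,0],
    [-0.4,0,0.007,0.22,0,0,0],
    [-0.4,0,0.007,0.31,0,0,0],
    [-0.4,0,0.007,0.38,0,0,0],
    [-0.4,0,0.007,0.42,0,0,0],
    [-0.4,0,0.007,0.44,0,0,0],
    [-0.4,0,0.007,0.44,0,0,0]
  ]
}}

```text
clock: 25.38
position: [0.5547, 0.3088, 0.0361]
tool_rot: [3.141, 0.0, 3.082]
force: [-0.1, -0.4, -4.3]
grip_width: 0.0495
```

{"method": "arm_command", "body": {
  "deltas": [
    [-0.4,0,0,0.006,0,0,0],
    [-0.4,0,0,0.012,0,0,0],
    [-0.4,0,0,0.016,0,0,0],
    [-0.4,0,0,0.016,0,0,0]
  ]
}}

```text
clock: 25.88
position: [0.5547, 0.3087, 0.0337]
tool_rot: [3.142, -0.0, 3.082]
force: [-0.2, 0.5, -4.0]
grip_width: 0.0497
```

{"method": "arm_command", "body": {
  "deltas": [
    [-0.4,0,0,0.006,0,0,0],
    [-0.4,0,0,0.012,0,0,0],
    [-0.4,0,0,0.015,0,0,0],
    [-0.4,0,0,0.015,0,0,0]
  ]
}}

```text
clock: 26.38
position: [0.5546, 0.3087, 0.0313]
tool_rot: [-3.142, -0.0, 3.082]
force: [-0.1, 0.2, -5.0]
grip_width: 0.0494
```

{"method": "arm_command", "body": {
  "deltas": [
    [-0.4,0,0,0.004,0,0,0],
    [-0.4,0,0,0.004,0,0,0]
  ]
}}

```text
clock: 26.62
position: [0.5547, 0.3087, 0.0308]
tool_rot: [3.142, -0.0, 3.082]
force: [-1.2, -0.2, -4.3]
grip_width: 0.0493
```

{"method": "arm_command", "body": {
  "deltas": [
    [-0.4,0,0,0.004,0,0,0],
    [-0.4,0,0,0.004,0,0,0]
  ]
}}

```text
clock: 26.88
position: [0.5547, 0.3087, 0.0307]
tool_rot: [-3.141, 0.0, 3.082]
force: [-2.6, -2.3, 6.2]
grip_width: 0.0496
```

Contact is felt at the expected height of 0.0307. I release with a limited opening and look.

{"method": "arm_command", "body": {
  "deltas": [
    [0.25,0,0,0,0,0,0],
    [0.4,0,0,0,0,0,0],
    [0.5,0,0,0,0,0,0],
    [0.5,0,0,0,0,0,0]
  ]
}}

```text
clock: 27.38
position: [0.5547, 0.3087, 0.0302]
tool_rot: [3.142, 0.0, 3.082]
force: [0.0, -0.8, -0.3]
grip_width: 0.0638
```

{"method": "arm_command", "body": {
  "deltas": [
    [0.5,0,0,-0.1,0,0,0],
    [0.5,0,0,-0.3,0,0,0],
    [0.5,0,0,-0.6,0,0,0],
    [0.5,0,0,-0.98,0,0,0]
  ]
}}

```text
clock: 27.88
position: [0.5542, 0.3085, 0.1791]
tool_rot: [-3.141, -0.001, 3.083]
force: [2.2, -0.2, 0.8]
grip_width: 0.0638
```

```bash
python3 -c "
from h import *
plan(.622,-.0815,.177,174.4)"
```

```text
t 27.875 pos [0.5542 0.3085 0.1791] rpy [-1.7998e+02 -5.0000e-02  1.7662e+02] F [ 2.15 -0.23  0.82] w 0.0638 q [-0.09  0.73 -0.81  1.61  0.59  1.06  0.44]
delta n [-0.605 -2.569  0.014] rz 0.049
```

{"method": "arm_command", "body": {
  "deltas": [
    [0.7,-0.12,-0.3,0,0,0,0.05],
    [0.9,-0.25,-0.6,0,0,0,0.05],
    [0.9,-0.35,-0.9,0,0,0,0.05]
  ]
}}

```text
clock: 28.25
position: [0.5996, 0.1694, 0.1784]
tool_rot: [3.141, 0.001, 3.043]
force: [0.5, 0.5, 0.1]
grip_width: 0.0812
```

{"method": "arm_command", "body": {
  "deltas": [
    [0.9,-0.1,-0.3,0,0,0,0],
    [0.9,-0.2,-0.6,0,0,0,0],
    [0.9,-0.2,-0.9,0,0,0,0],
    [0.9,-0.2,-0.9,0,0,0,0]
  ]
}}

```text
clock: 28.75
position: [0.6156, 0.0294, 0.1778]
tool_rot: [-3.14, 0.0, 3.038]
force: [0.3, 0.6, 0.1]
grip_width: 0.0812
```

```bash
python3 -c "
from h import *
plan(.622,-.0815,.12,174.4)"
```

```text
t 28.75 pos [0.6156 0.0294 0.1778] rpy [-1.7990e+02  1.0000e-02  1.7406e+02] F [0.28 0.59 0.07] w 0.0812 q [ 0.38  0.71 -0.8   1.66  0.58  1.03  0.85]
delta n [-0.119 -0.731  0.386] rz -0.008
```

{"method": "arm_command", "body": {
  "deltas": [
    [0.9,-0.04,-0.25,0.1,0,0,0],
    [0.9,-0.08,-0.5,0.2,0,0,0],
    [0.9,-0.12,-0.73,0.3,0,0,0],
    [0.9,-0.12,-0.73,0.38,0,0,0],
    [0.9,-0.12,-0.73,0.38,0,0,0]
  ]
}}

```text
clock: 29.38
position: [0.6225, -0.0759, 0.1202]
tool_rot: [3.141, -0.001, 3.044]
force: [-0.1, 0.5, -0.5]
grip_width: 0.0812
```

```bash
python3 -c "
from h import *
plan(.622,-.0813,.0245,174.4)
im=cams.grab_frame('top');cv2.imwrite('pics/h.png',cv2.resize(im[120:320,130:430],None,fx=2.5,fy=2.5))"
```

```text
t 29.375 pos [ 0.6225 -0.0759  0.1202] rpy [ 1.7995e+02 -4.0000e-02  1.7440e+02] F [-0.14  0.55 -0.46] w 0.0812 q [ 0.51  0.79 -0.76  1.67  0.64  0.95  0.99]
delta n [-0.    -0.036  0.638] rz 0.0
```

View pics/h.png

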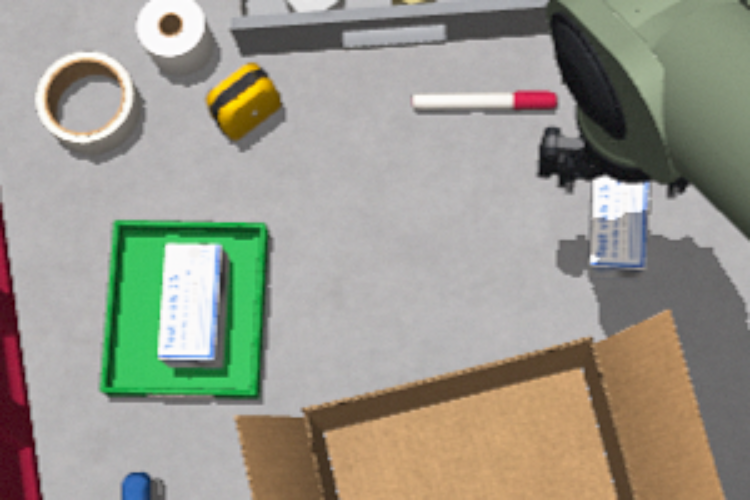

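The full carton lies flat and lengthwise in the green tray (crop px 190,300), and the gripper is over the right carton. Now I grip that one.

{"method": "arm_command", "body": {
  "deltas": [
    [0.9,0,-0.036,0.1,0,0,0],
    [0.9,0,-0.036,0.3,0,0,0],
    [0.9,0,-0.036,0.5,0,0,0],
    [0.9,0,-0.036,0.63,0,0,0],
    [0.9,0,-0.036,0.63,0,0,0]
  ]
}}

```text
clock: 30.05
position: [0.6216, -0.0823, 0.0246]
tool_rot: [3.141, -0.002, 3.043]
force: [-0.6, 0.7, 0.7]
grip_width: 0.081
```

{"method": "arm_command", "body": {
  "deltas": [
    [0.4,0,0,0,0,0,0],
    [0.2,0,0,0,0,0,0],
    [0,0,0,0,0,0,0],
    [-0.4,0,0,0,0,0,0],
    [-0.4,0,0,0,0,0,0],
    [-0.4,0,0,0,0,0,0]
  ],
  "newtons": 35
}}

```text
clock: 30.8
position: [0.6229, -0.0824, 0.0269]
tool_rot: [3.141, 0.002, 3.043]
force: [-1.5, 1.7, 7.1]
grip_width: 0.0496
```

{"method": "arm_command", "body": {
  "deltas": [
    [-0.4,0,0,-0.06,0,0,0],
    [-0.4,0,0,-0.16,0,0,0],
    [-0.4,0,0,-0.3,0,0,0],
    [-0.4,0,0,-0.46,0,0,0],
    [-0.4,0,0,-0.62,0,0,0],
    [-0.4,0,0,-0.76,0,0,0],
    [-0.4,0,0,-0.84,0,0,0],
    [-0.4,0,0,-0.84,0,0,0]
  ]
}}

```text
clock: 31.8
position: [0.6224, -0.0828, 0.1524]
tool_rot: [-3.141, 0.001, 3.043]
force: [0.5, 0.1, -2.7]
grip_width: 0.0495
```

```bash
python3 -c "
from h import *
plan(.54,-.23,.15,171.7);plan(.414,-.287,.15,171.7)"
```

```text
t 31.8 pos [ 0.6224 -0.0828  0.1524] rpy [-1.7999e+02  5.0000e-02  1.7433e+02] F [ 0.5   0.14 -2.72] w 0.0495 q [ 0.54  0.75 -0.78  1.65  0.61  1.    1.02]
delta n [ 0.45  -1.031  0.016] rz 0.058
t 31.8 pos [ 0.6224 -0.0828  0.1524] rpy [-1.7999e+02  5.0000e-02  1.7433e+02] F [ 0.5   0.14 -2.72] w 0.0495 q [ 0.54  0.75 -0.78  1.65  0.61  1.    1.02]
delta n [ 1.248 -1.492  0.016] rz 0.058
```

{"method": "arm_command", "body": {
  "deltas": [
    [-0.4,0.04,-0.1,-0.03,0,0,0.02],
    [-0.4,0.12,-0.27,-0.07,0,0,0.04],
    [-0.4,0.22,-0.5,-0.1,0,0,0.06],
    [-0.4,0.32,-0.74,-0.13,0,0,0.06],
    [-0.4,0.4,-0.92,-0.13,0,0,0.06],
    [-0.4,0.44,-1,-0.13,0,0,0.06],
    [-0.4,0.44,-1,-0.13,0,0,0.06]
  ]
}}

```text
clock: 32.67
position: [0.5411, -0.226, 0.1709]
tool_rot: [3.141, -0.001, 2.994]
force: [-0.3, 0.5, -2.0]
grip_width: 0.0495
```

```bash
python3 -c "
from h import *
plan(.414,-.287,.15,171.7)
cv2.imwrite('pics/i.png',cams.grab_frame('scene'))"
```

```text
t 32.675 pos [ 0.5411 -0.226   0.1709] rpy [ 1.7999e+02 -4.0000e-02  1.7155e+02] F [-0.26  0.5  -1.99] w 0.0495 q [ 0.83  0.67 -0.8   1.75  0.57  0.97  1.23]
delta n [ 0.779 -0.527  0.139] rz -0.003
```

View pics/i.png

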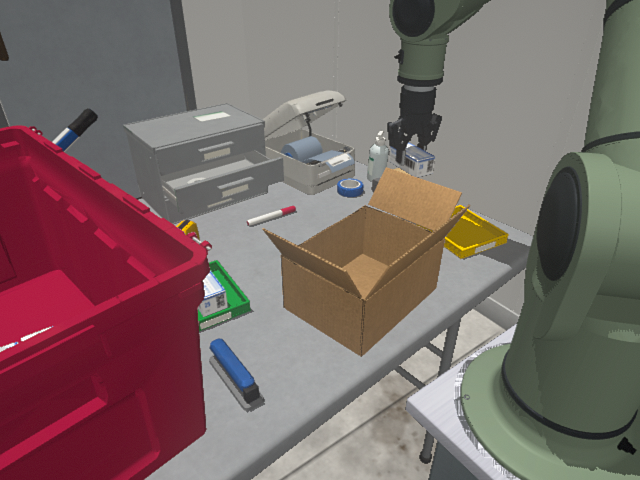

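The carton is held level (px 415,160) past the flap, and the full carton sits in the green tray at (212,295). Next, over the yellow tray.

{"method": "arm_command", "body": {
  "deltas": [
    [-0.4,0.07,-0.05,0,0,0,0],
    [-0.4,0.2,-0.13,0,0,0,0],
    [-0.4,0.37,-0.25,0.03,0,0,0],
    [-0.4,0.55,-0.37,0.08,0,0,0],
    [-0.4,0.7,-0.47,0.12,0,0,0],
    [-0.4,0.78,-0.53,0.14,0,0,0],
    [-0.4,0.78,-0.53,0.14,0,0,0]
  ]
}}

```text
clock: 33.6
position: [0.4141, -0.2872, 0.1502]
tool_rot: [-3.142, -0.0, 2.995]
force: [0.9, 0.5, -1.0]
grip_width: 0.0497
```

```bash
python3 -c "
from h import *
plan(.414,-.287,.036,171.7)
cv2.imwrite('pics/j.png',cams.grab_frame('scene'))
cv2.imwrite('pics/j2.png',cams.grab_frame('top'))"
```

```text
t 33.6 pos [ 0.4141 -0.2872  0.1502] rpy [-1.7999e+02 -1.0000e-02  1.7160e+02] F [ 0.87  0.54 -0.97] w 0.0497 q [ 1.09  0.59 -0.81  1.97  0.58  0.83  1.38]
delta n [0.001 0.002 0.762] rz -0.002
```

View pics/j.png

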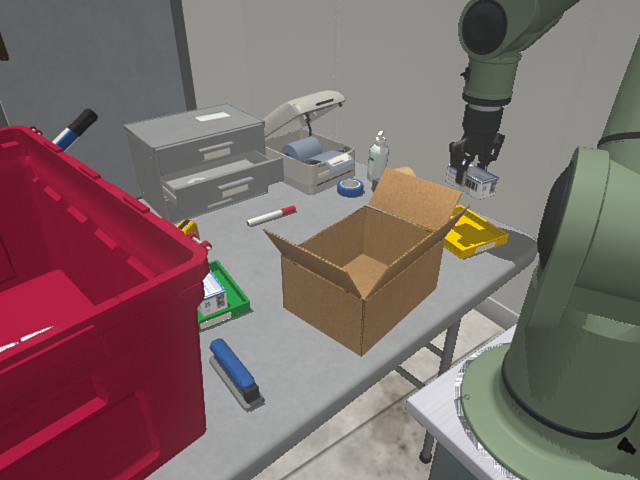

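View pics/j2.png

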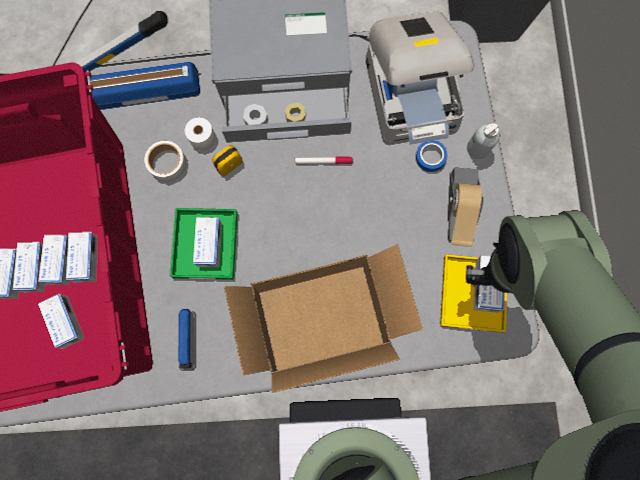

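The carton is level above the yellow tray (top px 490,290). Lowering.

{"method": "arm_command", "body": {
  "deltas": [
    [-0.4,0,0,0.06,0,0,0],
    [-0.4,0,0,0.18,0,0,0],
    [-0.4,0,0,0.33,0,0,0],
    [-0.4,0,0,0.48,0,0,0],
    [-0.4,0,0,0.62,0,0,0],
    [-0.4,0,0,0.71,0,0,0],
    [-0.4,0,0,0.76,0,0,0],
    [-0.4,0,0,0.76,0,0,0]
  ]
}}

```text
clock: 34.7
position: [0.4144, -0.2868, 0.0359]
tool_rot: [3.141, -0.0, 2.996]
force: [-0.2, 0.4, -2.0]
grip_width: 0.0494
```

{"method": "arm_command", "body": {
  "deltas": [
    [-0.4,0,0,0.007,0,0,0],
    [-0.4,0,0,0.015,0,0,0],
    [-0.4,0,0,0.023,0,0,0],
    [-0.4,0,0,0.028,0,0,0],
    [-0.4,0,0,0.028,0,0,0]
  ]
}}

```text
clock: 35.33
position: [0.4144, -0.287, 0.032]
tool_rot: [3.142, -0.0, 2.996]
force: [-0.2, 0.2, -1.6]
grip_width: 0.0496
```

{"method": "arm_command", "body": {
  "deltas": [
    [-0.4,0,0,0.005,0,0,0],
    [-0.4,0,0,0.005,0,0,0]
  ]
}}

```text
clock: 35.58
position: [0.4144, -0.287, 0.0312]
tool_rot: [-3.142, -0.0, 2.996]
force: [0.5, -0.2, -2.3]
grip_width: 0.0498
```

{"method": "arm_command", "body": {
  "deltas": [
    [-0.4,0,0,0.003,0,0,0],
    [-0.4,0,0,0.003,0,0,0]
  ]
}}

```text
clock: 35.83
position: [0.4144, -0.287, 0.0309]
tool_rot: [-3.141, -0.0, 2.996]
force: [-2.0, 0.8, 3.3]
grip_width: 0.0496
```

Contact. Release and withdraw.

{"method": "arm_command", "body": {
  "deltas": [
    [0.25,0,0,0,0,0,0],
    [0.4,0,0,0,0,0,0],
    [0.5,0,0,0,0,0,0],
    [0.5,0,0,0,0,0,0]
  ]
}}

```text
clock: 36.33
position: [0.4144, -0.287, 0.0308]
tool_rot: [3.142, 0.0, 2.996]
force: [0.5, -1.1, 0.3]
grip_width: 0.0641
```

{"method": "arm_command", "body": {
  "deltas": [
    [0.5,0,0,-0.1,0,0,0],
    [0.5,0,0,-0.3,0,0,0],
    [0.5,0,0,-0.6,0,0,0],
    [0.5,0,0,-1,0,0,0],
    [0.5,0,0,-1,0,0,0]
  ]
}}

```text
clock: 36.95
position: [0.4159, -0.2877, 0.1853]
tool_rot: [-3.138, 0.005, 2.996]
force: [0.7, -1.4, -0.7]
grip_width: 0.0643
```

{"method": "arm_command", "body": {
  "deltas": [
    [0.5,0,-0.2,-0.1,0,0,0],
    [0.5,0,-0.4,-0.3,0,0,0],
    [0.5,0,-0.7,-0.5,0,0,0],
    [0.5,0,-0.8,-0.6,0,0,0],
    [0.5,0,-0.8,-0.6,0,0,0],
    [0.5,0,-0.8,-0.6,0,0,0]
  ]
}}

```text
clock: 37.7
position: [0.397, -0.4045, 0.2702]
tool_rot: [3.141, -0.001, 2.997]
force: [0.8, 0.4, 0.1]
grip_width: 0.0639
```

```bash
python3 - <<'E'
from h import *
plan(.4,-.4,.27)
im=cams.grab_frame('top');cv2.imwrite('pics/k.png',im);cv2.imwrite('pics/k2.png',cams.grab_frame('scene'))
hsv=cv2.cvtColor(im,cv2.COLOR_BGR2HSV);H,S,V=[hsv[...,i].astype(int) for i in range(3)]
for (u0,u1,v0,v1) in((188,225,212,272),(455,505,258,330)):
    m=np.zeros(H.shape,np.uint8);s=np.s_[v0:v1,u0:u1];m[s]=(S[s]<110)&(V[s]>150)
    m=cv2.morphologyEx(m,cv2.MORPH_CLOSE,np.ones((7,7)));print(rect("top",m,.047,200))
r=np.zeros(H.shape,bool);r[150:172,285:360]=((S>100)|(V>200))[150:172,285:360];print("marker",rect("top",r,.012))
d=cv2.absdiff(im,cv2.imread('pics/top0.png')).max(2)>60
print([cv2.boundingRect(c) for c in cv2.findContours(d.astype(np.uint8),0,2)[0] if cv2.contourArea(c)>15])
E
```

```text
t 37.7 pos [ 0.397  -0.4045  0.2702] rpy [ 1.7995e+02 -4.0000e-02  1.7171e+02] F [0.81 0.4  0.09] w 0.0639 q [ 1.3   0.53 -0.88  1.7   0.44  1.13  1.72]
delta n [-0.016  0.033  0.001] rz 0
[(554, 308, 106, 51, -3.4, array([205., 240.]))]
[(413, -288, 106, 51, -8.4, array([477., 291.]))]
marker [(746, 36, 135, 18, 87.5, array([325., 160.]))]
[(368, 469, 18, 11), (389, 463, 13, 17), (563, 434, 57, 46), (619, 430, 21, 50), (517, 316, 21, 29), (461, 266, 30, 57), (546, 250, 47, 38), (592, 234, 22, 57), (193, 217, 30, 54), (603, 196, 37, 69), (260, 195, 37, 55), (364, 182, 25, 53)]
```

View pics/k.png

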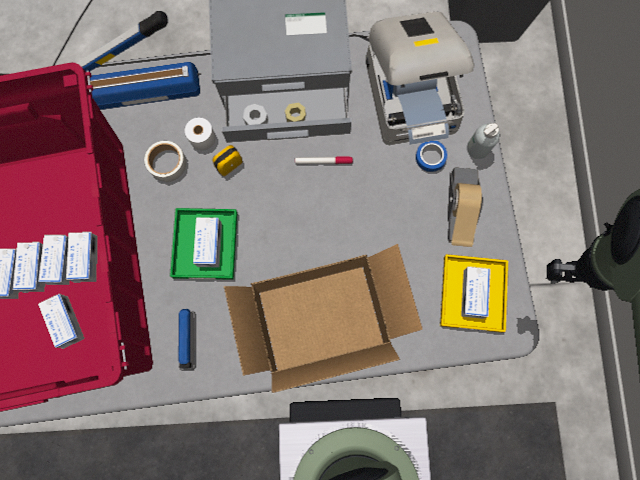

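View pics/k2.png

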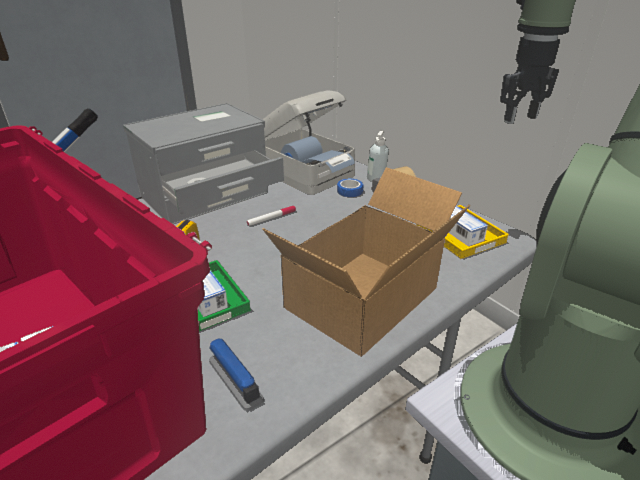

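The final views show the cartons flat in their trays, at top px (205,240) in green and (477,291) in yellow. The picture has changed only at the cartons, the arm and its shadow. I hand the job in.

```bash
python3 -c "
from workcell import job; print(job.job_done())"
```

```text
the job is handed in; nothing more can be done
None
```

The full carton is in the green tray and the short one is in the yellow tray, and I handed the job in at about 38 s of the 72 s.

- **Weighing:** I lifted the left carton 10 cm, held it for about 1 s and set it down; it read about 4.8 N (0.49 kg), so it was the full one. I did the same with the right carton, which read about 2 N (0.2 kg), so it was the short one.
- **Placing:** I laid the full carton in the green tray first, then the short one in the yellow tray. Both went down at a creep, and I released each only once contact showed in the force.
- **Last checks (top and scene pictures):** Both cartons lie flat within 0.2° of their tray's long side. The full one is about 8 mm off its tray's centre, on purpose, to keep the wrist clear of the red bin. The short one is within 1 mm of centre. Comparing before and after pictures shows nothing else moved, and the gripper is clear of everything.
- **Less tidy:** When I set the right carton back on the table after weighing, I pressed about 1 mm too far and the wrist force rose briefly to 22 N, with no visible effect.

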